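# Find the loose hold-down bolt on the wood lathe and hold its cap open

### The arm

A 6-joint arm with a two-finger parallel gripper is mounted at the origin on the work surface. World frame = base frame: x ahead of the robot, y to its left, z up, the work surface at z = 0. Lengths are in m, angles in rad, forces in N, time in s.
With the tool pointing down it reaches from about 0.25 to 0.725 m from the base axis. Payload 4 kg.
Tool frame: the origin (TCP) lies at the very end of the fingers, on their centre line; the grasp point (between the pads) lies 19 mm behind it (bot.pinch_z is the distance from the TCP to the grasp point, in m); z points along the fingers, x is the direction in which the jaws open and shut, and the axes are right-handed (so a half turn about z gives the same grasp; the last joint's range is limited). The gripper opens to 85 mm and grips with 20 to 120 N. Pads are 22 mm wide; open, the fingers measure 114 mm over their backs; the gripper's body (76 mm by 85 mm) begins 54 mm behind the grasp point. The pads swing forward as they close: fully open they stand 13 mm farther back than shut.
Start: joints at [-1.206, 0.241, 0.005, 1.335, 0, 1.571], TCP at [0.178, -0.467, 0.231] pointing down, gripper open.
Joint ranges: [-2.72, 2.72], [-1.05, 1.87], [-1.09, 1.28], [-1.99, 2.15], [-1.42, 1.44], [-3.14, 3.14]. Speed limits (rad/s): [2.79, 2.79, 3.14, 3.14, 3.14, 3.14].

### API

Orientations are given as a unit quaternion [x, y, z, w].
In Python, from workcell import bot gives the robot as it stands. The module is installed in compiled form; this text tells all that it offers.
- The arm moves only by the shell command python3 -m inch 'ROWS'. ROWS is JSON, a list of rows, each a list of 7 numbers: the shift along the tool's x, y, z scaled (see below), then the turn, a rotation vector about the tool's x, y, z scaled (see below), then the gripper command: -1 is fully open, 1 is shut, values between are in proportion. In form: [[x, y, z, wx, wy, wz, gripper], ...]. A call has exactly 8 rows; each row shifts and turns the commanded pose from where the row before left it, along the tool's axes as they then stand; what a row does not reach is not made up. The controller multiplies each number of a shift by 2.5 cm and each number of a turn by 180 degrees. A row lasts 1/10 s, in which the tool goes at most 50 mm and 8.59 degrees, less where a joint would pass 70% of its speed; a pose out of reach is approached as far as the arm can. A call with a number of a shift or a turn outside -1 to 1 is refused whole. A call with a gripper value outside its range is refused whole. The fingers move at their own pace and stop on an object; the grip force is fixed at half the most. Time passes only in rows, so rows that do not move let the fingers close, or fill a call up. It gives the time, the measured TCP pose, the force and the opening at its end, in the units of the state.
- bot.get_obs(): the state, without advancing time (a new reading comes with each control period).
- bot.camera(name): name is "side" or "top"; returns (picture, depth): 420x560x3 uint8, blue, green, red; 420x560 float32, m along the optical axis (not along the pixel's ray), 0 where there is no reading.
- bot.get_calibration(name): a dict with "vfov" (degrees; the focal length in pixels is half the picture's height over the tangent of half this angle, whatever the lens; pixels are square), "cx", "cy" (the principal point, pixels), "R" (3x3) and "t" (3): a world point X has camera coordinates R X + t. Camera axes: x right, y down, z forward; pixel columns grow to the right and rows downward; lengths in m; the calibration is good to about 2 mm. A picture is of the moment at which its call begins. get_calibration takes no time and is no camera call.
- bot.job_done(): hands the job in, once; it reports no verdict.
The state is a dict: "clock": time; "joint_pos": joint angles; "joint_vel": joint speeds; "tau": joint torques, N m; "eef_pos": TCP position; "tool_rot": TCP orientation; "ft_force": force on the tool from outside, world axes, zero at the start; "ft_torque": the same for the moment, N m; "grip_width": finger opening in m.
Only numpy, scipy, OpenCV 4.12 (cv2) and the standard library are available. Lean on these libraries where they do the work, as an engineer would, in place of code of your own. Each camera call takes 0.05 s, during which the arm holds its last target.

### The job

Push the lathe's open drawer fully home past its detent, then tap the three brass bolt heads above it, one after another, until you find the loose one, which sinks when tapped. Pinch that bolt's orange cap by its tab, swing it up about half way to upright (45 degrees) and finish while still holding it open: it falls shut when let go. Leave the caps of the tight bolts shut and do not disturb the other things on the table or the lathe.

Things in the scene. Friction and masses are not known exactly. Their poses are not given: they have to be found in the camera images.
- lathe_stand: white stand of a small wood lathe, fixed. Origin: centre of its underside, on the table; x away from the robot, y along the lathe to the headstock, z up. Its drawer part is 240 (x) by 340 (y) mm, flat top 85 mm high. Bolts at x -20, y +85 (left), 0 (middle), -85 mm (right). Headstock and tailstock (tall) beyond y +225 and -250 mm; bed ways, top 111 mm, at x +41 to +119 mm.
- chip_drawer (a joint): how far the blue-fronted drawer under the bolts is open, m (0 = home against its stop; slides out along the stand's -x, starts 50 to 80 mm open). About 1.5 N of friction; a sprung detent at 12 to 5 mm open takes about 7 N to pass, then draws it home and keeps it there.
- drawer_front (a point): centre of the drawer's flat front face, which looks to the stand's -x: 300 mm wide, 66 mm high, this point 43 mm above the table; moves with the drawer. With the drawer home it lies 140 mm to the -x of the stand's origin. Its axes are the stand's.
- bolt_left (a joint): how far the left bolt has sunk, m (0 at the start, 6 mm at most). Pressed on its head, a tight bolt stays (under 1.5 mm at 20 N); the loose one sinks 6 mm straight down against about 2.5 N and stays down. Nothing else tells them apart; any of the three may be loose.
- bolt_left_top (a point): centre of the top of the left bolt's brass hexagon head, 130 mm above the table at the start; the head is 23 mm across and stands 12 mm proud through a 31 mm round window in its closed cap. The point sinks with the bolt.
- cap_left (a joint): opening angle of the left bolt's cap, rad (0 = shut, flat; 1.2 at most): an orange plate 58 (x) by 50 (y) by 6 mm round the bolt. Hinge axis along the stand's y, fixed, 114.5 mm above the table, 37 mm to the +x of the bolt's axis; the tab side (robot side) swings up. A weak spring and its weight shut it when let go (1 to 2 N at the tab).
- cap_left_tab (a point): grip point of the left cap's upright orange tab: 10 mm thick (y), 24 mm long (x), from 111.5 to 147.5 mm above the table when shut; the point is at its middle in x and y, 12 mm below its top, 82 mm to the -x of and 21 mm above the hinge axis, 45 mm to the -x of the bolt's axis. Free below down to the stand's top. Moves with the cap; axes the cap's (y along the hinge).
- bolt_middle (a joint): how far the middle bolt has sunk, m (0 at the start, 6 mm at most). Pressed on its head, a tight bolt stays (under 1.5 mm at 20 N); the loose one sinks 6 mm straight down against about 2.5 N and stays down. Nothing else tells them apart; any of the three may be loose.
- bolt_middle_top (a point): centre of the top of the middle bolt's brass hexagon head, 130 mm above the table at the start; the head is 23 mm across and stands 12 mm proud through a 31 mm round window in its closed cap. The point sinks with the bolt.
- cap_middle (a joint): opening angle of the middle bolt's cap, rad (0 = shut, flat; 1.2 at most): an orange plate 58 (x) by 50 (y) by 6 mm round the bolt. Hinge axis along the stand's y, fixed, 114.5 mm above the table, 37 mm to the +x of the bolt's axis; the tab side (robot side) swings up. A weak spring and its weight shut it when let go (1 to 2 N at the tab).
- cap_middle_tab (a point): grip point of the middle cap's upright orange tab: 10 mm thick (y), 24 mm long (x), from 111.5 to 147.5 mm above the table when shut; the point is at its middle in x and y, 12 mm below its top, 82 mm to the -x of and 21 mm above the hinge axis, 45 mm to the -x of the bolt's axis. Free below down to the stand's top. Moves with the cap; axes the cap's (y along the hinge).
- bolt_right (a joint): how far the right bolt has sunk, m (0 at the start, 6 mm at most). Pressed on its head, a tight bolt stays (under 1.5 mm at 20 N); the loose one sinks 6 mm straight down against about 2.5 N and stays down. Nothing else tells them apart; any of the three may be loose.
- bolt_right_top (a point): centre of the top of the right bolt's brass hexagon head, 130 mm above the table at the start; the head is 23 mm across and stands 12 mm proud through a 31 mm round window in its closed cap. The point sinks with the bolt.
- cap_right (a joint): opening angle of the right bolt's cap, rad (0 = shut, flat; 1.2 at most): an orange plate 58 (x) by 50 (y) by 6 mm round the bolt. Hinge axis along the stand's y, fixed, 114.5 mm above the table, 37 mm to the +x of the bolt's axis; the tab side (robot side) swings up. A weak spring and its weight shut it when let go (1 to 2 N at the tab).
- cap_right_tab (a point): grip point of the right cap's upright orange tab: 10 mm thick (y), 24 mm long (x), from 111.5 to 147.5 mm above the table when shut; the point is at its middle in x and y, 12 mm below its top, 82 mm to the -x of and 21 mm above the hinge axis, 45 mm to the -x of the bolt's axis. Free below down to the stand's top. Moves with the cap; axes the cap's (y along the hinge).
- bowl_blank: bystander: round hardwood bowl blank, 72 mm across, 26 mm high, lying on the lathe bed. Origin: its underside, centre.
- faceplate: bystander: steel ring, 60 mm across, 12 mm high, lying on the lathe bed. Origin: its underside, centre.
- mallet: bystander: hammer with a wooden handle, 260 mm long, lying on the table. Origin: centre of its underside, x along its length.
- glue: bystander: yellow glue bottle, 56 mm across, 150 mm high. Origin: its underside, centre.
- mug: bystander: blue mug, 80 mm across, 90 mm high. Origin: its underside, centre.
- spindle_blank: bystander: dark wooden dowel, 40 mm thick, 180 mm long, lying on the table. Origin: centre of its underside, x along its length.

How it is judged:
On the way, in this order (a step that is already met when the one before it is completed fails the run):
1. the drawer is home, seated at its detent (value of joint chip_drawer below 0.004 m), for 0.2 s.
2. the loose bolt has been found: tapped, it has sunk (value of joint any of bolt_left, bolt_middle, bolt_right above 0.004 m), for 0.2 s.
3. the fingers hold the loose bolt's cap lifted open (((value of joint bolt_left above 0.004 m and value of joint cap_left above 0.55 rad and velocity of joint cap_left between -0.15 and 0.15 rad/s and contact force between the fingers and cap_left above 0.3 N and value of joint each of cap_middle, cap_right below 0.15 rad) or (value of joint bolt_middle above 0.004 m and value of joint cap_middle above 0.55 rad and velocity of joint cap_middle between -0.15 and 0.15 rad/s and contact force between the fingers and cap_middle above 0.3 N and value of joint each of cap_left, cap_right below 0.15 rad) or (value of joint bolt_right above 0.004 m and value of joint cap_right above 0.55 rad and velocity of joint cap_right between -0.15 and 0.15 rad/s and contact force between the fingers and cap_right above 0.3 N and value of joint each of cap_left, cap_middle below 0.15 rad))), for 0.2 s.
At the end, for the whole second after the job is handed in: The drawer is home (less than 4 mm open); the loose bolt has sunk (more than 4 mm); its cap is open by more than 0.55 rad (31 degrees), steady, and carried by the robot's fingers; the other two caps are shut (below 0.15 rad) (value of joint chip_drawer below 0.004 m and ((value of joint bolt_left above 0.004 m and value of joint cap_left above 0.55 rad and velocity of joint cap_left between -0.15 and 0.15 rad/s and contact force between the fingers and cap_left above 0.3 N and value of joint each of cap_middle, cap_right below 0.15 rad) or (value of joint bolt_middle above 0.004 m and value of joint cap_middle above 0.55 rad and velocity of joint cap_middle between -0.15 and 0.15 rad/s and contact force between the fingers and cap_middle above 0.3 N and value of joint each of cap_left, cap_right below 0.15 rad) or (value of joint bolt_right above 0.004 m and value of joint cap_right above 0.55 rad and velocity of joint cap_right between -0.15 and 0.15 rad/s and contact force between the fingers and cap_right above 0.3 N and value of joint each of cap_left, cap_middle below 0.15 rad))); the arm keeps its last pose, push and grip.
It fails at once if a cap was lifted on a bolt that had not been tapped and found loose ((value of joint cap_left above 0.3 rad and value of joint bolt_left below 0.0025 m) or (value of joint cap_middle above 0.3 rad and value of joint bolt_middle below 0.0025 m) or (value of joint cap_right above 0.3 rad and value of joint bolt_right below 0.0025 m)).
It fails at once if a bystander was knocked away (more than 40 mm) (distance of any of bowl_blank, faceplate, mallet, glue, mug, spindle_blank from where it was at the start of the episode above 0.04 m).
It also fails if it takes over 64 s, if anything falls off the work surface, if the arm or the gripper's body presses on something with over 40 N, if the wrist force passes 120 N, or if a joint passes its speed limit or range.

## Working session

There is one attempt and no reset: what is moved stays moved. The work goes in short steps, Python scripts to look and compute and a shell command to move; the robot and the scene stay as the last step left them, time stands still between calls to the robot, and variables do not carry over. Pictures are saved under pics/ and viewed, and the job is handed in when it is done.

```bash
mkdir -p pics
python3 - <<'E'
from workcell import bot
import cv2
o=bot.get_obs()
print(o)
for n in("side","top"):
    p,d=bot.camera(n); cv2.imwrite(f"pics/{n}0.png",p); import numpy as np; np.save(f"pics/{n}0.npy",d)
    print(n,bot.get_calibration(n))
E
```

```text
{'clock': 0.0, 'joint_pos': array([-1.20597515e+00,  2.41436939e-01,  3.71892792e-03,  1.33523411e+00,
       -2.91782887e-05,  1.57077623e+00]), 'joint_vel': array([-0.00139168, -0.00092232,  0.00086354,  0.00018763, -0.00089877,
       -0.00114544]), 'tau': array([ 9.50412104e-04, -3.72319150e+01,  2.52408278e+01,  1.70213613e-02,
        3.44209661e-05,  8.42666736e-06]), 'eef_pos': array([ 0.17815126, -0.46649056,  0.230399  ]), 'tool_rot': array([ 8.23650251e-01, -5.67097084e-01, -8.96073889e-04, -5.99275528e-04]), 'ft_force': array([-0.14904931, -0.04683511,  0.30979589]), 'ft_torque': array([-0.01336125,  0.00632869, -0.00566638]), 'grip_width': 0.08554886240497521}
side {'vfov': 45.18361219953188, 'cx': 277.78498076171553, 'cy': 210.55716429657906, 'R': array([[-0.99801827, -0.06243442, -0.00784039],
       [-0.04301174,  0.76781768, -0.63922296],
       [ 0.04592951, -0.63761897, -0.76898149]]), 't': array([0.50819104, 0.08020415, 1.57258781])}
top {'vfov': 48.76005582745471, 'cx': 287.4201343467283, 'cy': 208.06687173164661, 'R': array([[-0.02184557, -0.99972371, -0.00867661],
       [-0.99184869,  0.02276159, -0.12537182],
       [ 0.12553468,  0.00586707, -0.99207188]]), 't': array([0.02189838, 0.53243434, 1.66051095])}
```

View pics/side0.png

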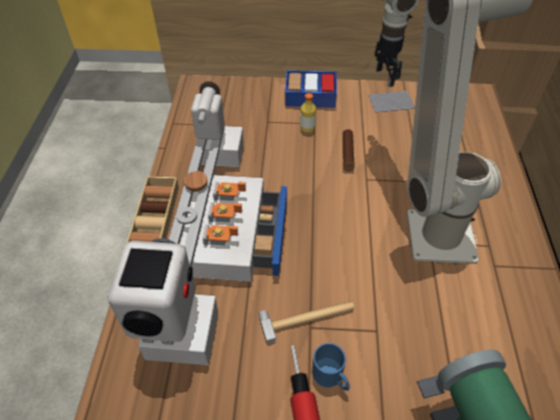

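View pics/top0.png

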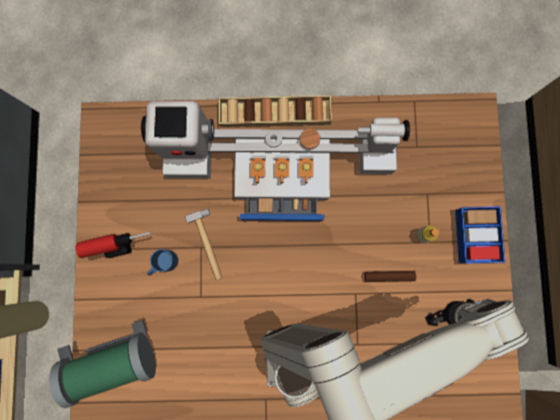

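The side view shows the blue drawer front at about (280,230) and the bolts at about (228,189), (223,210) and (219,234). In the top view the bolts are at about (258,167), (281,167) and (306,167), and the drawer front lies along row 216. I'll measure from the colour masks.

```bash
cat > h.py <<'E'
import numpy as np,cv2
from workcell import bot
def cal(n):
    c=bot.get_calibration(n); f=210/np.tan(np.radians(c['vfov']/2)); return f,c['cx'],c['cy'],np.array(c['R']),np.array(c['t'])
def ray(n,u,v):
    f,cx,cy,R,t=cal(n); d=R.T@np.array([(u-cx)/f,(v-cy)/f,1]); return -R.T@t,d
def onz(n,u,v,z):
    o,d=ray(n,u,v); return o+d*(z-o[2])/d[2]
def dep(n,u,v,D):
    o,d=ray(n,u,v); return o+d*D[int(round(v)),int(round(u))]
def two(u1,u2):
    o1,d1=ray("top",*u1);o2,d2=ray("side",*u2)
    A=np.stack([d1,-d2],1); s=np.linalg.lstsq(A,o2-o1,rcond=None)[0]
    a=o1+d1*s[0];b=o2+d2*s[1]; return (a+b)/2,np.linalg.norm(a-b)
def proj(n,X):
    f,cx,cy,R,t=cal(n); p=R@np.array(X)+t; return cx+f*p[0]/p[2],cy+f*p[1]/p[2]
E
python3 - <<'E'
from h import *
for n,roi in(("top",(140,200,225,340)),("side",(160,270,190,300))):
    p=cv2.imread(f"pics/{n}0.png");D=np.load(f"pics/{n}0.npy")
    h=cv2.cvtColor(p,cv2.COLOR_BGR2HSV)
    r0,r1,c0,c1=roi
    crop=p[r0:r1,c0:c1]; cv2.imwrite(f"pics/{n}crop.png",cv2.resize(crop,None,fx=6 if n=="top" else 5,fy=6 if n=="top" else 5,interpolation=cv2.INTER_NEAREST))
    for nm,lo,hi in(("orange",(5,190,120),(14,255,255)),("brass",(17,90,90),(32,255,255)),("blue",(105,120,50),(125,255,255))):
        m=cv2.inRange(h,lo,hi); k,l,s,c=cv2.connectedComponentsWithStats(m)
        for i in range(1,k):
            if s[i,4]>8 and 120<c[i][1]<300 and 180<c[i][0]<340:
                u,v=c[i]; print(n,nm,s[i],c[i].round(1),dep(n,u,v,D).round(4))
                if nm=="blue" and s[i,4]>150:
                    ys,xs=np.where(l==i); print(cv2.minAreaRect(np.stack([xs,ys],1).astype(np.float32)))
                    P=np.array([dep(n,a,b,D) for a,b in zip(xs,ys)]); print(np.percentile(P,[2,50,98],axis=0).round(4))
E
```

```text
top brass [254 163   8   8  50] [257.4 166.6] [0.6691 0.1111 0.1287]
top brass [278 163   8   8  52] [281.6 166.6] [0.6683 0.0265 0.1231]
top brass [302 163   8   8  51] [305.8 166.7] [ 0.6641 -0.0577  0.1316]
top brass [294 199   4  11  35] [295.8 203.9] [ 0.5475 -0.0209  0.034 ]
top brass [196 219  24  60 260] [207.2 247. ] [0.3976 0.3046 0.028 ]
top blue [240 214  84   7 497] [281.6 216.6] [0.4977 0.0313 0.0729]
((281.5, 217.0), (6.0, 83.0), 90.0)
[[ 0.4856 -0.1088  0.0643]
 [ 0.4975  0.0297  0.0751]
 [ 0.5091  0.1723  0.0836]]
side brass [300 126  15   7  61] [307.  129.5] [ 0.4292 -0.4557  0.0187]
side brass [223 184   8   7  43] [226.8 187.3] [ 0.6667 -0.0505  0.1308]
side brass [218 205   9   8  53] [222.4 208.6] [0.6685 0.0361 0.1327]
side brass [260 214  12   6  67] [265.3 216.5] [ 0.5485 -0.0116  0.0457]
side brass [213 228  10   8  60] [217.8 231.5] [0.6712 0.1168 0.1275]
side blue [271 187  15  88 571] [278.9 231.7] [0.5009 0.0701 0.0785]
((278.51220703125, 230.39022827148438), (7.951070785522461, 87.6826400756836), 6.34019136428833)
[[ 0.49   -0.0998  0.0329]
 [ 0.501   0.0708  0.0766]
 [ 0.5128  0.1827  0.082 ]]
```

```bash
ls pics
```

```text
side0.npy
side0.png
sidecrop.png
top0.npy
top0.png
topcrop.png
```

Run:
```python
from h import *
T=[(257.4,166.6),(281.6,166.6),(305.8,166.7)];S=[(217.8,231.5),(222.4,208.6),(226.8,187.3)]
for a,b in zip(T,S):
    print(two(a,b),onz("top",*a,.13).round(4),onz("side",*b,.13).round(4))
o=bot.get_obs(); print(o['eef_pos'],proj("top",o['eef_pos']),proj("side",o['eef_pos']))
p=cv2.imread("pics/side0.png");cv2.imwrite("pics/sg.png",cv2.resize(p[20:140,320:480],None,fx=5,fy=5))
for uv in((240,216),(323,216)): print(onz("top",*uv,.076).round(4))
```

```text
(array([0.67178623, 0.11155544, 0.12053396]), np.float64(0.001883926366010847)) [0.6687 0.1109 0.13  ] [0.6708 0.1185 0.13  ]
(array([0.66973953, 0.02663551, 0.1211445 ]), np.float64(0.00208556198513537)) [0.6667 0.0265 0.13  ] [0.669  0.0338 0.13  ]
(array([ 0.66730249, -0.0581287 ,  0.12188958]), np.float64(0.0022726511441633875)) [ 0.6644 -0.0578  0.13  ] [ 0.6668 -0.051   0.13  ]
[ 0.17817575 -0.46659144  0.23050921] (np.float64(441.446025803254), np.float64(309.00949355282114)) (np.float64(383.9129545022575), np.float64(82.06649782093805))
[0.5028 0.1791 0.076 ]
[ 0.4961 -0.1161  0.076 ]
```

View pics/topcrop.png

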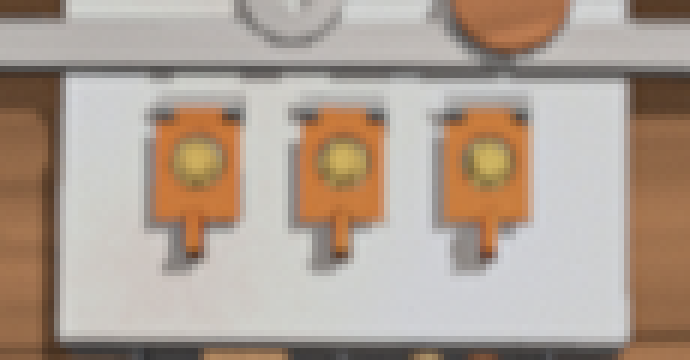

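View pics/sidecrop.png

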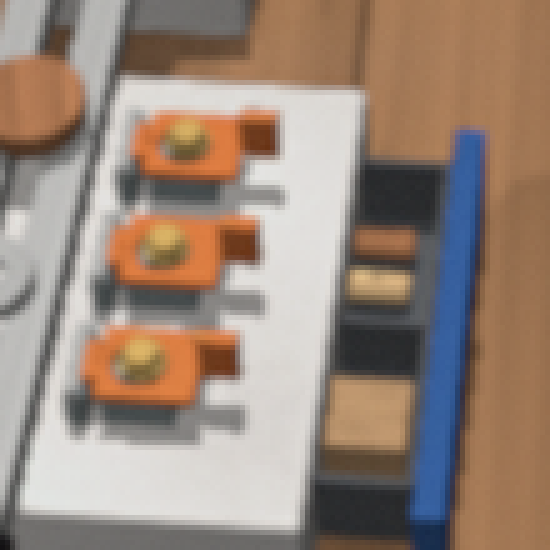

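```bash
ls pics/sg.png
```

```text
pics/sg.png
```

View pics/sg.png

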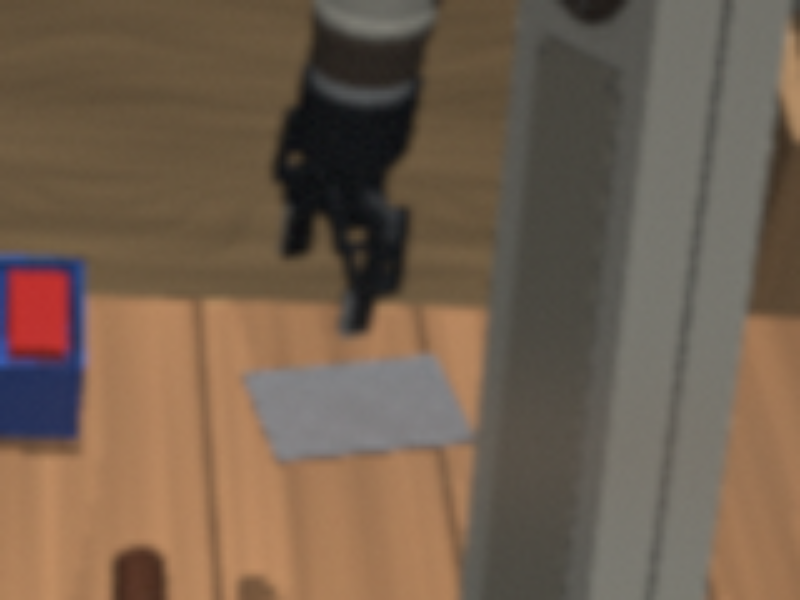

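```bash
python3 -m inch '[[0,0,0,0,0,-0.0475,1],[0,0,0,0,0,-0.0475,1],[0,0,0,0,0,-0.0475,1],[0,0,0,0,0,-0.0475,1],[0,0,0,0,0,-0.0475,1],[0,0,0,0,0,-0.0475,1],[0,0,0,0,0,-0.0475,1],[0,0,0,0,0,-0.0475,1]]'; python3 -c "
from workcell import bot
print(bot.get_obs()['joint_pos'])"
```

```text
clock: 0.9
eef_pos: [0.1782, -0.4667, 0.2308]
tool_rot: [1.0, -0.003, -0.0, -0.001]
ft_force: [0.6, -0.3, -0.1]
grip_width: 0.0001
[-1.20601126e+00  2.41042504e-01  4.20636244e-03  1.33517665e+00
  2.18020546e-05  3.70855734e-01]
```

```bash
python3 -m inch '[[0.4,-1,0,0,0,0,1],[0.5,-1,0,0,0,0,1],[0.5,-1,0,0,0,0,1],[0.5,-1,0,0,0,0,1],[0.5,-1,0,0,0,0,1],[0.5,-1,0,0,0,0,1],[0.5,-1,0,0,0,0,1],[0.5,-1,0,0,0,0,1]]'
python3 -m inch '[[0.5,-1,0,0,0,0,1],[0.5,-1,0,0,0,0,1],[0.5,-1,0,0,0,0,1],[0.5,-1,0,0,0,0,1],[0.5,-1,0,0,0,0,1],[0.5,-1,0,0,0,0,1],[0.5,-1,0,0,0,0,1],[0.5,-1,0,0,0,0,1]]'
```

```text
clock: 1.7
eef_pos: [0.2784, -0.267, 0.231]
tool_rot: [1.0, -0.006, -0.0, -0.0]
ft_force: [0.0, 0.1, 0.1]
grip_width: 0.0002
clock: 2.5
eef_pos: [0.3808, -0.0684, 0.231]
tool_rot: [1.0, -0.006, -0.0, -0.0]
ft_force: [-1.0, -0.1, -0.2]
grip_width: -0.0
```

```bash
python3 -m inch '[[0,0,0,0,0,-0.0475,1],[0,0,0,0,0,-0.0475,1],[0,0,0,0,0,-0.0475,1],[0,0,0,0,0,-0.0475,1],[0,0,0,0,0,-0.0475,1],[0,0,0,0,0,-0.0475,1],[0,0,0,0,0,-0.0475,1],[0,0,0,0,0,-0.0475,1]]'
python3 -m inch '[[0,0,0,0,0,-0.0475,1],[0,0,0,0,0,-0.0475,1],[0,0,0,0,0,-0.021,1],[1,0,0,0,0,0,1],[1,0,0,0,0,0,1],[1,0,0,0,0,0,1],[1,0.5,0,0,0,0,1],[0,0.5,0,0,0,0,1]]'
python3 - <<'E'
from h import *
o=bot.get_obs(); print(o['eef_pos'],o['tool_rot'],o['joint_pos'],o['ft_force'])
for n in("top","side"):
    p,d=bot.camera(n); u,v=proj(n,o['eef_pos']); print(n,u,v)
    cv2.imwrite(f"pics/{n}1.png",p); np.save(f"pics/{n}1.npy",d)
    r,c=max(int(v)-70,0),int(u)-80
    cv2.imwrite(f"pics/{n}1c.png",cv2.resize(p[r:r+120,c:c+160],None,fx=5,fy=5)); print(r,c)
E
```

```text
clock: 3.3
eef_pos: [0.3804, -0.0695, 0.2309]
tool_rot: [0.829, 0.56, -0.0, -0.0]
ft_force: [0.4, 0.1, 0.6]
grip_width: -0.0
clock: 4.1
eef_pos: [0.4082, 0.0319, 0.2311]
tool_rot: [0.714, 0.7, 0.0, -0.0]
ft_force: [0.5, -0.8, -0.3]
grip_width: -0.0002
[0.40822129 0.03185628 0.23113209] [ 7.14418546e-01  6.99718494e-01  1.28262986e-04 -3.90709625e-04] [ 7.73129529e-02  6.15040001e-02 -2.09410255e-01  1.30018751e+00
  7.63628429e-04  9.81022254e-02] [ 0.49000986 -0.75043052 -0.31669642]
top 280.89688098795887 239.09748686654683
169 200
side 312.91354317027185 188.59157940870946
118 232
```

View pics/side1c.png

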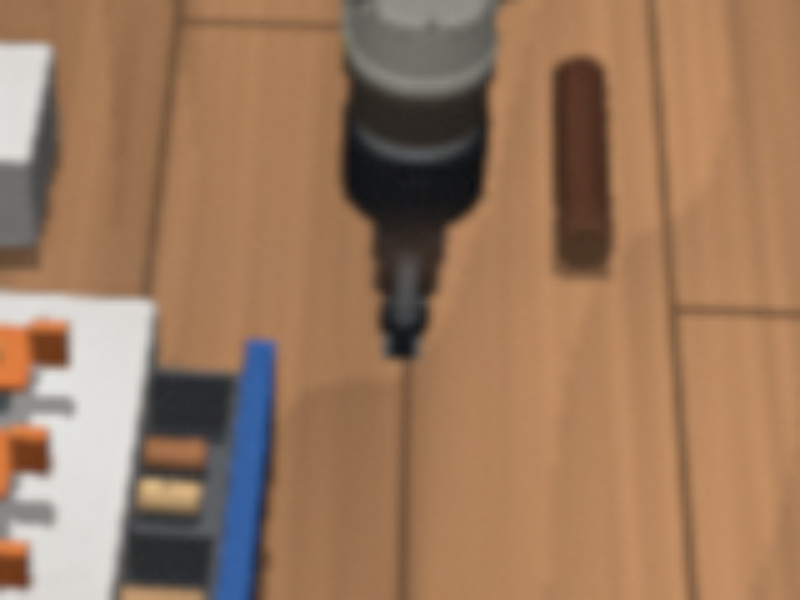

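View pics/top1c.png

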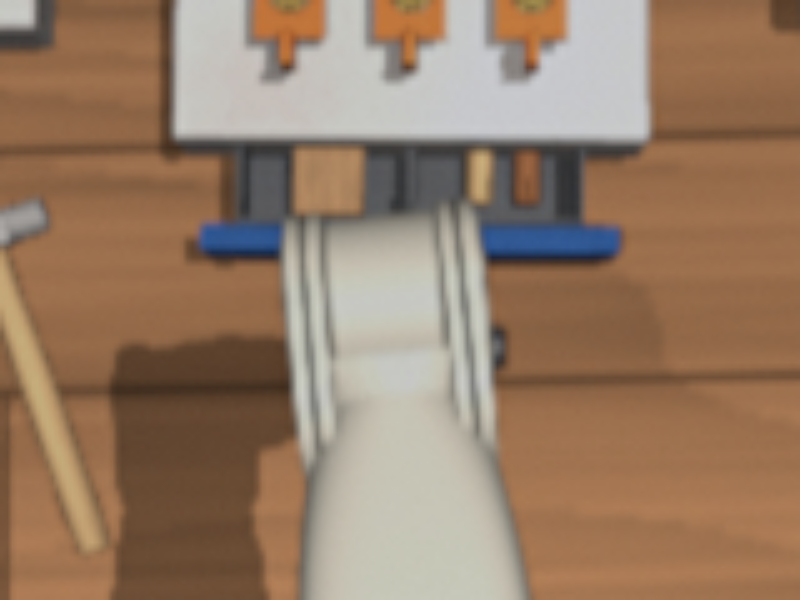

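Side view: fingertips at about (312,190) against a projected (313,189), so the calibration holds. Next I lower the tool in front of the drawer.

```bash
python3 -m inch '[[0,0,0.9,0,0,0,1],[0,0,0.9,0,0,0,1],[0,0,0.9,0,0,0,1],[0,0,0.9,0,0,0,1],[0,0,0.9,0,0,0,1],[0,0,0.9,0,0,0,1],[0,0,0.9,0,0,0,1],[0,0,0.9,0,0,0,1]]'
python3 -m inch '[[0,0.4,0,0,0,0,1],[0,0.4,0,0,0,0,1],[0,0.4,0,0,0,0,1],[0,0.4,0,0,0,0,1],[0,0.3,0,0,0,0,1],[0,0.3,0,0,0,0,1],[0,0.3,0,0,0,0,1],[0,0.3,0,0,0,0,1]]'
```

```text
clock: 5.0
eef_pos: [0.4076, 0.0286, 0.0504]
tool_rot: [0.716, 0.698, -0.0, -0.0]
ft_force: [-0.5, -0.6, 0.4]
grip_width: 0.0
clock: 5.8
eef_pos: [0.4787, 0.0281, 0.0513]
tool_rot: [0.716, 0.698, -0.0, -0.0]
ft_force: [0.1, 0.4, 0.1]
grip_width: -0.0001
```

```bash
python3 -m inch '[[0,0.3,0,0,0,0,1],[0,0.3,0,0,0,0,1],[0,0.3,0,0,0,0,1],[0,0.3,0,0,0,0,1],[0,0.2,0,0,0,0,1],[0,0.2,0,0,0,0,1],[0,0,0,0,0,0,1],[0,0,0,0,0,0,1]]'
```

```text
clock: 6.6
eef_pos: [0.5188, 0.0272, 0.0515]
tool_rot: [0.716, 0.698, 0.001, 0.0]
ft_force: [0.3, 0.6, -0.0]
grip_width: -0.0001
```

```bash
python3 -m inch '[[0,0.12,0,0,0,0,1],[0,0.12,0,0,0,0,1],[0,0.12,0,0,0,0,1],[0,0.12,0,0,0,0,1],[0,0.06,0,0,0,0,1],[0,0.04,0,0,0,0,1],[0,0.04,0,0,0,0,1],[0,0.04,0,0,0,0,1]]'
python3 - <<'E'
from h import *
o=bot.get_obs(); print(o['eef_pos'],o['ft_force'])
n="side"
p,d=bot.camera(n); cv2.imwrite("pics/side2.png",p)
cv2.imwrite("pics/side2c.png",cv2.resize(p[150:270,190:350],None,fx=5,fy=5))
E
```

```text
clock: 7.4
eef_pos: [0.5306, 0.0267, 0.0507]
tool_rot: [0.716, 0.698, -0.003, -0.003]
ft_force: [-11.5, 0.3, 7.3]
grip_width: -0.0003
[0.5305703  0.02667536 0.05069387] [-11.54270273   0.26914493   7.26610909]
```

View pics/side2c.png

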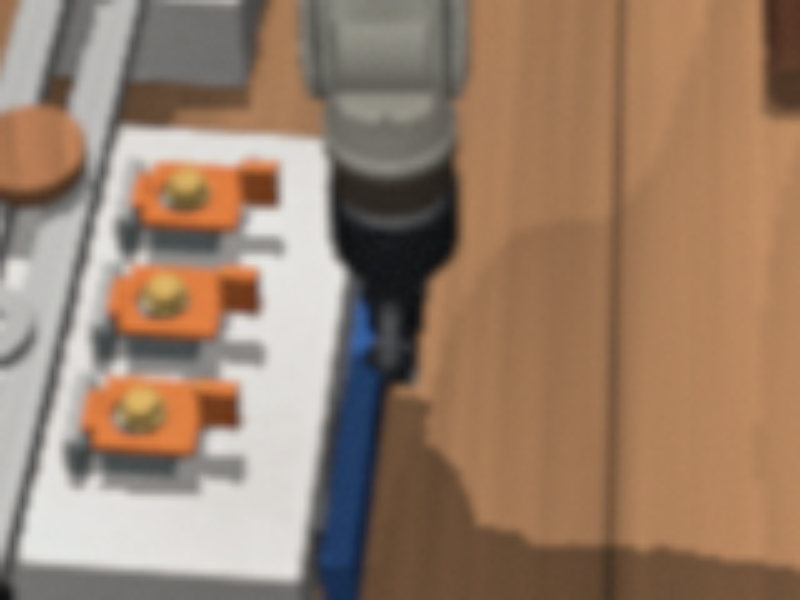

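```bash
python3 -m inch '[[0,0.04,0,0,0,0,1],[0,0.04,0,0,0,0,1],[0,0.04,0,0,0,0,1],[0,0.04,0,0,0,0,1],[0,0,0,0,0,0,1],[0,0,0,0,0,0,1],[0,0,0,0,0,0,1],[0,0,0,0,0,0,1]]'
```

```text
clock: 8.25
eef_pos: [0.5379, 0.0265, 0.0508]
tool_rot: [0.716, 0.698, -0.001, -0.001]
ft_force: [-4.4, -0.3, -2.0]
grip_width: 0.0001
```

```bash
python3 -m inch '[[0,0.04,0,0,0,0,1],[0,0.04,0,0,0,0,1],[0,0.04,0,0,0,0,1],[0,0.04,0,0,0,0,1],[0,0,0,0,0,0,1],[0,0,0,0,0,0,1],[0,0,0,0,0,0,1],[0,0,0,0,0,0,1]]'
```

```text
clock: 9.05
eef_pos: [0.5378, 0.0265, 0.0508]
tool_rot: [0.716, 0.698, -0.003, -0.003]
ft_force: [-14.1, -0.3, 7.5]
grip_width: -0.0002
```

```bash
python3 -m inch '[[0,-0.6,0,0,0,0,1],[0,-0.6,0,0,0,0,1],[0,-0.2,-0.9,0,0,0,1],[0,0,-0.9,0,0,0,1],[0,0,-1,0,0,0,1],[0,0,-1,0,0,0,1],[0,0,-1,0,0,0,1],[0,0,-0.5,0,0,0,1]]'
python3 -m inch '[[0,1,0,0,0,0,1],[0,1,0,0,0,0,1],[0,1,0,0,0,0,1],[0,1,0,0,0,0,1],[0,1,0,0,0,0,1],[0,1,0,0,0,0,1],[0,0,0,0,0,0,1],[0,0,0,0,0,0,1]]'
python3 - <<'E'
from h import *
o=bot.get_obs(); print(o['eef_pos'],o['ft_force'],o['joint_pos'])
for n in("top","side"):
    p,d=bot.camera(n); u,v=proj(n,o['eef_pos']); print(n,u,v)
    cv2.imwrite(f"pics/{n}3.png",p)
    r,c=(130,200) if n=="top" else (150,180)
    cv2.imwrite(f"pics/{n}3c.png",cv2.resize(p[r:r+120,c:c+160],None,fx=5,fy=5)); print(r,c)
E
```

```text
clock: 9.85
eef_pos: [0.5113, 0.0275, 0.1877]
tool_rot: [0.716, 0.698, 0.004, 0.003]
ft_force: [0.3, -0.2, -0.3]
grip_width: -0.0002
clock: 10.65
eef_pos: [0.6588, 0.0236, 0.1839]
tool_rot: [0.716, 0.698, 0.001, 0.001]
ft_force: [-0.4, -0.3, 0.3]
grip_width: -0.0002
[0.65884821 0.02362727 0.18390213] [-0.37350027 -0.33483606  0.26248236] [ 3.58512825e-02  5.84240593e-01  4.01201667e-01  1.38561832e+00
 -1.12223888e-05  6.07263687e-02]
top 282.16248430175875 165.44923730960926
130 200
side 224.65228164358786 193.96604620098714
150 180
```

View pics/side3c.png

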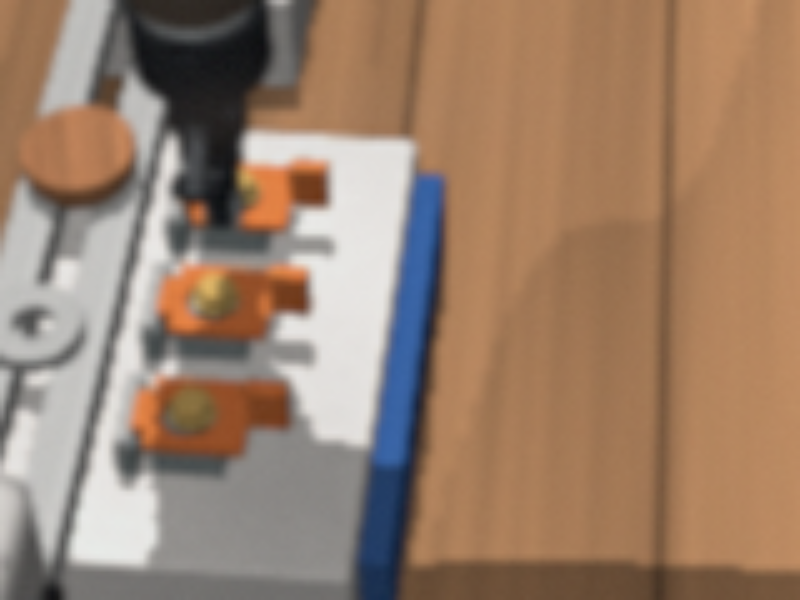

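View pics/top3c.png

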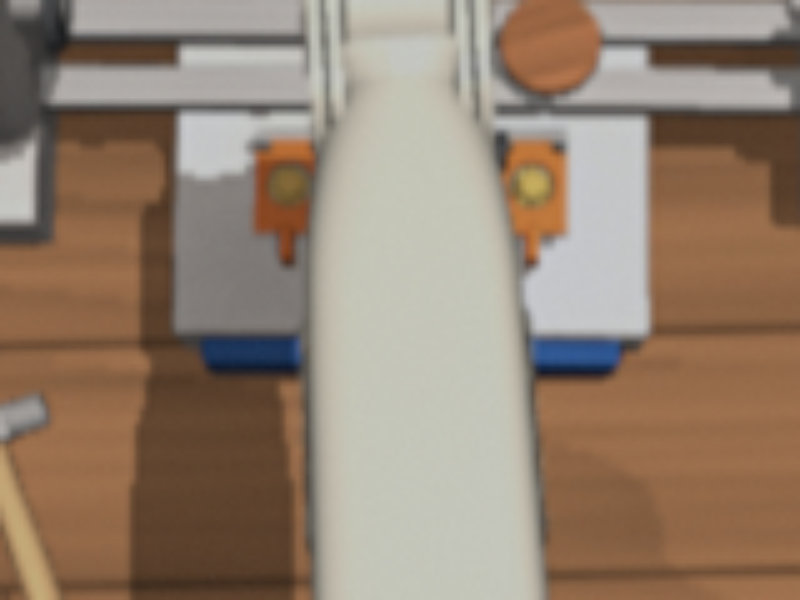

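```bash
python3 -m inch '[[0.1,0.4,0,0,0,0,1],[0,0,0,0,0,0,1],[0,0,0.3,0,0,0,1],[0,0,0.4,0,0,0,1],[0,0,0.4,0,0,0,1],[0,0,0.3,0,0,0,1],[0,0,0.2,0,0,0,1],[0,0,0,0,0,0,1]]'
python3 - <<'E'
from h import *
o=bot.get_obs(); print(o['eef_pos'],o['ft_force'])
n="side"
p,d=bot.camera(n); print(proj(n,o['eef_pos'])); cv2.imwrite("pics/side4.png",p)
cv2.imwrite("pics/side4c.png",cv2.resize(p[170:245,180:280],None,fx=8,fy=8,interpolation=cv2.INTER_CUBIC))
E
```

```text
clock: 11.55
eef_pos: [0.6669, 0.0258, 0.1424]
tool_rot: [0.716, 0.698, -0.001, -0.001]
ft_force: [0.2, -0.2, -0.2]
grip_width: 0.0001
[0.66690626 0.02581113 0.14236214] [ 0.15018266 -0.18052889 -0.15352043]
(np.float64(223.08161759965222), np.float64(203.83936544565677))
```

View pics/side4c.png

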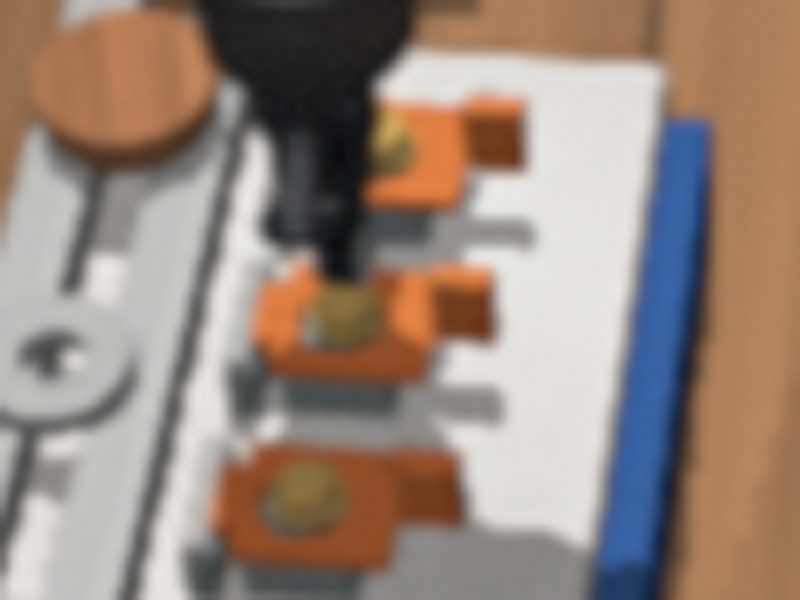

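```bash
python3 -m inch '[[0.2,0.04,0,0,0,0,1],[0,0,0.15,0,0,0,1],[0,0,0.15,0,0,0,1],[0,0,0.12,0,0,0,1],[0,0,0.08,0,0,0,1],[0,0,0.06,0,0,0,1],[0,0,0.04,0,0,0,1],[0,0,0,0,0,0,1]]'
```

```text
clock: 12.4
eef_pos: [0.6686, 0.0308, 0.1296]
tool_rot: [0.716, 0.698, 0.0, 0.0]
ft_force: [-3.1, -1.1, 4.4]
grip_width: -0.0
```

```bash
python3 -m inch '[[0,0,0.04,0,0,0,1],[0,0,0.04,0,0,0,1],[0,0,0.04,0,0,0,1],[0,0,0,0,0,0,1],[0,0,0,0,0,0,1],[0,0,0,0,0,0,1],[0,0,0,0,0,0,1],[0,0,0,0,0,0,1]]'
```

```text
clock: 13.2
eef_pos: [0.6687, 0.0308, 0.1294]
tool_rot: [0.716, 0.698, 0.001, 0.001]
ft_force: [-6.8, -0.2, 14.6]
grip_width: -0.0001
```

```bash
python3 -m inch '[[0,0,-0.5,0,0,0,1],[0,0,-0.5,0,0,0,1],[0.8,0,0,0,0,0,1],[0.9,0,0,0,0,0,1],[0.9,0,0,0,0,0,1],[0.8,0,0,0,0,0,1],[0,0,0.2,0,0,0,1],[0,0,0.2,0,0,0,1]]'
python3 -m inch '[[0,0,0.1,0,0,0,1],[0,0,0.1,0,0,0,1],[0,0,0.1,0,0,0,1],[0,0,0.08,0,0,0,1],[0,0,0.06,0,0,0,1],[0,0,0.04,0,0,0,1],[0,0,0,0,0,0,1],[0,0,0,0,0,0,1]]'
```

```text
clock: 14.0
eef_pos: [0.6709, 0.1168, 0.1401]
tool_rot: [0.715, 0.699, -0.0, 0.0]
ft_force: [-0.8, 0.5, 0.2]
grip_width: 0.0001
clock: 14.8
eef_pos: [0.6711, 0.1158, 0.129]
tool_rot: [0.716, 0.698, 0.0, 0.0]
ft_force: [0.3, -0.5, 1.2]
grip_width: 0.0003
```

```bash
python3 -m inch '[[0,0,0.04,0,0,0,1],[0,0,0.04,0,0,0,1],[0,0,0.04,0,0,0,1],[0,0,0,0,0,0,1],[0,0,0,0,0,0,1],[0,0,0,0,0,0,1],[0,0,0,0,0,0,1],[0,0,0,0,0,0,1]]'
```

```text
clock: 15.6
eef_pos: [0.671, 0.1159, 0.1257]
tool_rot: [0.716, 0.698, 0.0, -0.0]
ft_force: [0.2, 0.5, 1.4]
grip_width: 0.0001
```

The left bolt is sinking: the tip is down to z=0.1257 with only 1.4 N on it. I keep pressing to full depth.

```bash
python3 -m inch '[[0,0,0.04,0,0,0,1],[0,0,0.04,0,0,0,1],[0,0,0.04,0,0,0,1],[0,0,0.04,0,0,0,1],[0,0,0.02,0,0,0,1],[0,0,0,0,0,0,1],[0,0,0,0,0,0,1],[0,0,0,0,0,0,1]]'
```

```text
clock: 16.4
eef_pos: [0.6711, 0.116, 0.1241]
tool_rot: [0.716, 0.698, 0.001, 0.001]
ft_force: [-2.7, -0.3, 11.1]
grip_width: 0.0002
```

```bash
python3 -m inch '[[0,0,-0.6,0,0,0,1],[0,0,-1,0,0,0,1],[0,0,-0.6,0,0,0,1],[0,-0.6,0,0,0,0,0],[0,-0.6,0,0,0,0,0],[0,-0.6,0,0,0,0,0],[0,0,0,0,0,0,0],[0,0,0,0,0,0,0]]'
python3 - <<'E'
from h import *
o=bot.get_obs(); print(o['eef_pos'],o['grip_width'])
n="side"
p,d=bot.camera(n); print(proj(n,o['eef_pos'])); cv2.imwrite("pics/side5.png",p)
print([proj(n,(0.6256,y,.1475)) for y in (.112,.116,.12)])
cv2.imwrite("pics/side5c.png",cv2.resize(p[185:260,185:285],None,fx=8,fy=8,interpolation=cv2.INTER_CUBIC))
E
```

```text
clock: 17.2
eef_pos: [0.626, 0.1171, 0.1763]
tool_rot: [0.716, 0.698, 0.0, 0.0]
ft_force: [-0.1, 0.5, -0.2]
grip_width: 0.0426
[0.62604257 0.11709088 0.17628631] 0.04255441177144601
(np.float64(232.32511083350437), np.float64(221.62074789289863))
[(np.float64(233.49010234676197), np.float64(226.59297035227917)), (np.float64(233.32105990461778), np.float64(227.71817031521655)), (np.float64(233.15140651718667), np.float64(228.8474369232253))]
```

View pics/side5c.png

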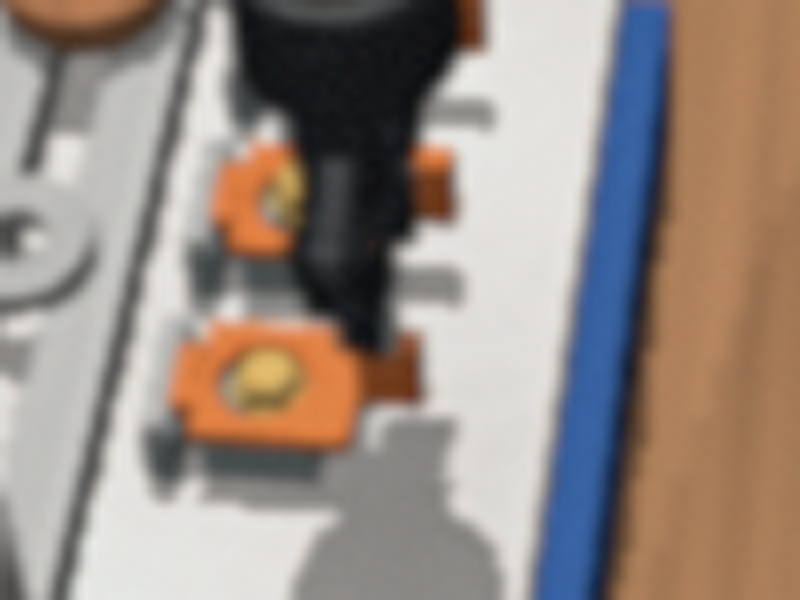

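```bash
python3 -m inch '[[-0.12,-0.06,0.2,0,0,0,0],[0,0,0.4,0,0,0,0],[0,0,0.4,0,0,0,0],[0,0,0.4,0,0,0,0],[0,0,0.4,0,0,0,0],[0,0,0.3,0,0,0,0],[0,0,0.2,0,0,0,0],[0,0,0,0,0,0,0]]'
python3 - <<'E'
from h import *
o=bot.get_obs(); print(o['eef_pos'],o['grip_width'],o['joint_pos'])
n="side"
p,d=bot.camera(n); cv2.imwrite("pics/side6.png",p)
cv2.imwrite("pics/side6c.png",cv2.resize(p[185:260,185:285],None,fx=8,fy=8,interpolation=cv2.INTER_CUBIC))
E
```

```text
clock: 18.05
eef_pos: [0.6238, 0.1139, 0.1177]
tool_rot: [0.716, 0.698, -0.001, -0.0]
ft_force: [-0.4, 0.8, 0.2]
grip_width: 0.0426
[0.6237917  0.11388915 0.11774392] 0.04260836555903882 [ 1.80601022e-01  5.71073205e-01  2.03782902e-01  1.20526082e+00
 -3.01330294e-05  2.05333844e-01]
```

View pics/side6c.png

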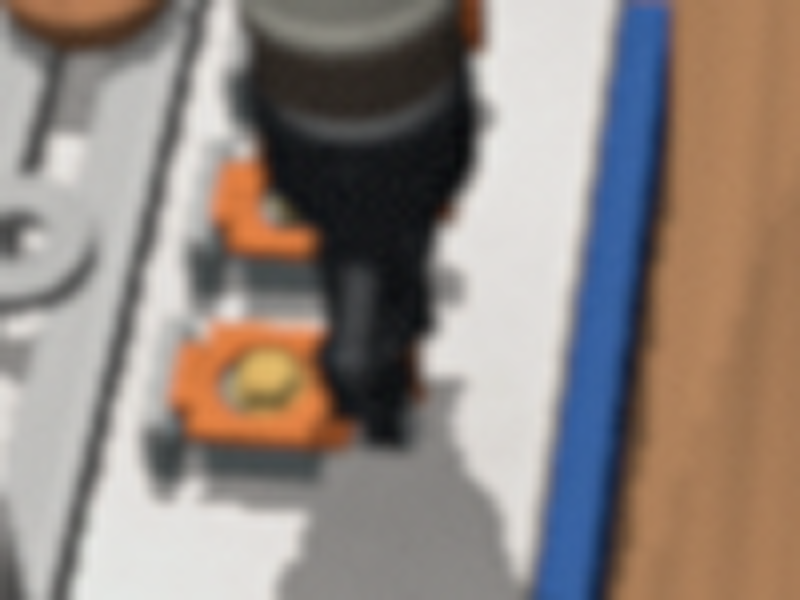

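The near finger now covers the tab, with the tab's rear edge visible at about crop (415,375), and there is no contact force. Closing on the tab.

```bash
python3 -m inch '[[0,0,0,0,0,0,0.3],[0,0,0,0,0,0,0.4],[0,0,0,0,0,0,0.5],[0,0,0,0,0,0,0.6],[0,0,0,0,0,0,0.65],[0,0,0,0,0,0,0.7],[0,0,0,0,0,0,0.7],[0,0,0,0,0,0,0.7]]'
```

```text
clock: 18.9
eef_pos: [0.6244, 0.114, 0.1188]
tool_rot: [0.716, 0.698, -0.0, -0.0]
ft_force: [1.0, -0.0, -0.3]
grip_width: 0.0121
```

```bash
python3 -m inch '[[0,0,0,0,0,0,0.75],[0,0,0,0,0,0,0.8],[0,0,0,0,0,0,0.9],[0,0,0,0,0,0,1],[0,0,0,0,0,0,1],[0,0,0,0,0,0,1],[0,0,0,0,0,0,1],[0,0,0,0,0,0,1]]'
```

```text
clock: 19.7
eef_pos: [0.6243, 0.1132, 0.1188]
tool_rot: [0.716, 0.698, -0.0, 0.0]
ft_force: [-0.7, -5.3, 1.6]
grip_width: 0.0092
```

Gripped: the opening is 9.2 mm on the 10 mm tab. I'll reopen slightly and pre-tilt the tool 12° the other way, so the wrist needs less backward tilt at the end of the lift, then regrip.

```bash
python3 -m inch '[[-0.03,0,0,0,0,0,0.6],[0,0,0,0,0,0,0.6],[0,0,0,0,0,0,0.6],[0,0.05,-0.04,-0.0333,0,0,0.6],[0,0.09,0,-0.0333,0,0,0.6],[0,0,0,0,0,0,0.6],[0,0,0,0,0,0,0.8],[0,0,0,0,0,0,1]]'
python3 -m inch '[[0,0,0,0,0,0,1],[0,0,0,0,0,0,1],[0,0,0,0,0,0,1],[0,0,0,0,0,0,1],[0,0,0,0,0,0,1],[0,0,0,0,0,0,1],[0,0,0,0,0,0,1],[0,0,0,0,0,0,1]]'
python3 - <<'E'
from h import *
from scipy.spatial.transform import Rotation as Ro
o=bot.get_obs(); R=Ro.from_quat(o['tool_rot']).as_matrix(); print(o['eef_pos'],o['grip_width'],o['ft_force'],R[:,2],o['joint_pos'])
n="side"
p,d=bot.camera(n); cv2.imwrite("pics/side7.png",p)
cv2.imwrite("pics/side7c.png",cv2.resize(p[185:260,185:285],None,fx=8,fy=8,interpolation=cv2.INTER_CUBIC))
E
```

```text
clock: 20.5
eef_pos: [0.6253, 0.1131, 0.1196]
tool_rot: [0.712, 0.695, 0.07, 0.072]
ft_force: [-12.1, -1.0, 4.5]
grip_width: 0.0089
clock: 21.3
eef_pos: [0.6252, 0.1131, 0.1195]
tool_rot: [0.712, 0.695, 0.07, 0.072]
ft_force: [-11.7, -1.1, 4.4]
grip_width: 0.0089
[0.62523828 0.11309865 0.11954092] 0.008856340426623319 [-11.65749975  -1.07737345   4.44137766] [ 0.19868562 -0.00539591 -0.98004842] [ 0.2003704   0.42962004 -0.04771927  0.89839085 -0.04484785  0.22051972]
```

View pics/side7c.png

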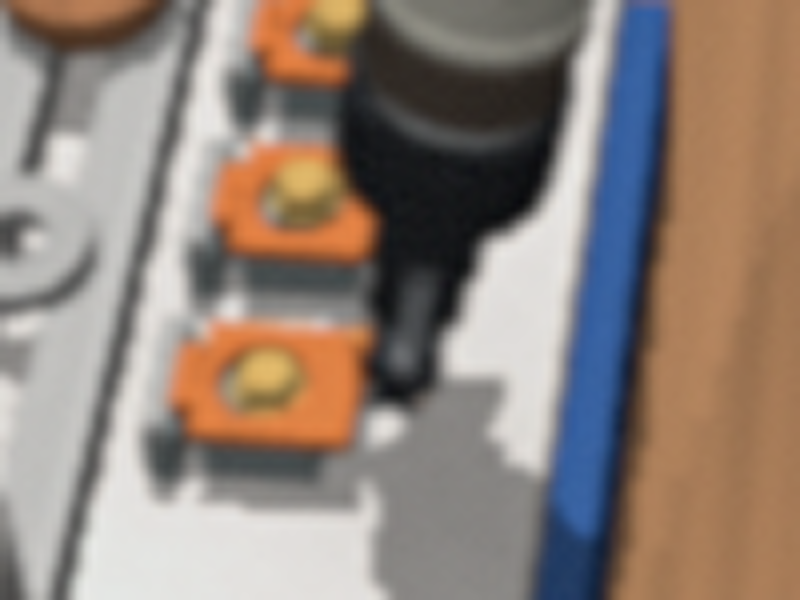

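```bash
python3 -m inch '[[0,-0.1,0,0,0,0,1],[0,0.068,-0.221,0.0222,0,0,1],[0,0.068,-0.221,0.0222,0,0,1],[0,0.068,-0.221,0.0222,0,0,1],[0,0.068,-0.221,0.0222,0,0,1],[0,0,0,0,0,0,1],[0,0,0,0,0,0,1],[0,0,0,0,0,0,1]]'
python3 - <<'E'
from h import *
from scipy.spatial.transform import Rotation as Ro
o=bot.get_obs(); R=Ro.from_quat(o['tool_rot']).as_matrix(); print(o['eef_pos'],o['grip_width'],o['ft_force'],R[:,2],o['joint_pos'])
n="side"
p,d=bot.camera(n); cv2.imwrite("pics/side8.png",p)
cv2.imwrite("pics/side8c.png",cv2.resize(p[185:260,185:285],None,fx=8,fy=8,interpolation=cv2.INTER_CUBIC))
E
```

```text
clock: 22.15
eef_pos: [0.6296, 0.113, 0.142]
tool_rot: [0.716, 0.698, -0.026, -0.026]
ft_force: [-4.9, -1.0, -0.4]
grip_width: 0.0086
[0.62958941 0.11298902 0.14198709] 0.008649318244080084 [-4.86530018 -0.99970522 -0.3677832 ] [-0.07398612  0.00168751 -0.99725784] [0.17081779 0.62633021 0.36189228 1.37905224 0.0142402  0.19566216]
```

View pics/side8c.png

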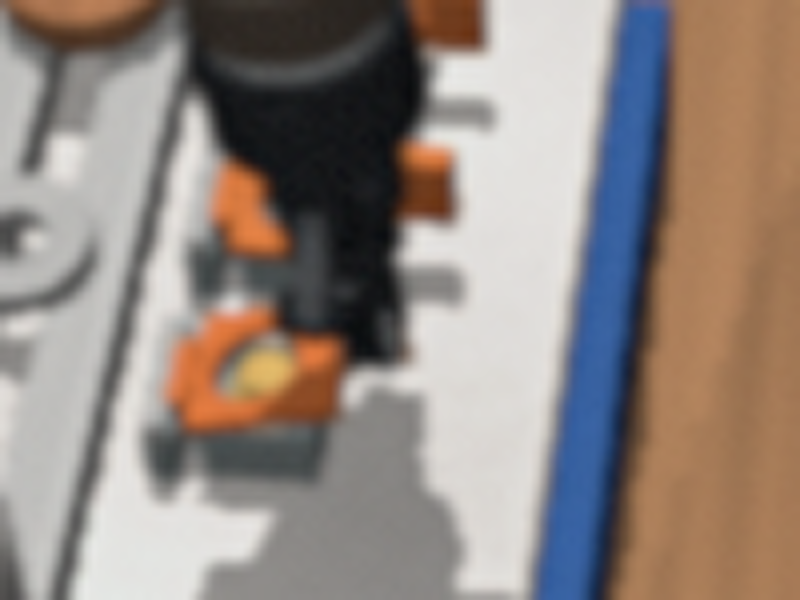

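```bash
python3 -m inch '[[0,0.068,-0.221,0.0222,0,0,1],[0,0.068,-0.221,0.0222,0,0,1],[0,0.068,-0.221,0.0222,0,0,1],[0,0,0,0,0,0,1],[0,0,0,0,0,0,1],[0,0,0,0,0,0,1],[0,0,0,0,0,0,1],[0,0,0,0,0,0,1]]'
python3 - <<'E'
from h import *
from scipy.spatial.transform import Rotation as Ro
o=bot.get_obs(); R=Ro.from_quat(o['tool_rot']).as_matrix(); print(o['eef_pos'],o['grip_width'],o['ft_force'],R[:,2],o['joint_pos'])
g=o['eef_pos']-.019*R[:,2]; print(np.degrees(np.arctan2(g[2]-.1145,.7077-g[0]))-15.3,np.hypot(g[2]-.1145,.7077-g[0]))
E
```

```text
clock: 23.0
eef_pos: [0.6364, 0.1128, 0.157]
tool_rot: [0.709, 0.691, -0.099, -0.101]
ft_force: [-5.6, -1.7, -2.7]
grip_width: 0.0089
[0.63644706 0.11277852 0.15699367] 0.008880678193229286 [-5.58991175 -1.68752682 -2.675631  ] [-0.27923356  0.00670599 -0.9601998 ] [0.15236522 0.83863197 0.7553931  1.7664713  0.049029   0.17062948]
27.344986063878974 0.08965552336266323
```

```bash
python3 -m inch '[[0,0.094,-0.219,0.0111,0,0,1],[0,0.094,-0.219,0.0111,0,0,1],[0,0,0,0,0,0,1],[0,0,0,0,0,0,1],[0,0,0,0,0,0,1],[0,0,0,0,0,0,1],[0,0,0,0,0,0,1],[0,0,0,0,0,0,1]]'
cat > st.py <<'E'
from h import *
from scipy.spatial.transform import Rotation as Ro
o=bot.get_obs(); R=Ro.from_quat(o['tool_rot']).as_matrix(); print(o['eef_pos'],o['grip_width'],o['ft_force'],R[:,2],o['joint_pos'])
g=o['eef_pos']-.019*R[:,2]; print(np.degrees(np.arctan2(g[2]-.1145,.7077-g[0]))-15.3,np.hypot(g[2]-.1145,.7077-g[0]))
E
python3 st.py
```

```text
clock: 23.8
eef_pos: [0.6444, 0.1125, 0.1661]
tool_rot: [0.705, 0.687, -0.122, -0.125]
ft_force: [-4.4, -1.3, -4.8]
grip_width: 0.0089
[0.64435254 0.11251453 0.16607061] 0.008945224549123304 [-4.42488638 -1.2666113  -4.76422342] [-0.3443405   0.0082084  -0.93880895] [0.14587741 0.9467421  0.97076639 1.94180761 0.05820761 0.16102051]
35.402363621570075 0.08968988675416213
```

```bash
python3 -m inch '[[0,0.135,-0.211,0,0,0,1],[0,0.15,-0.2,0,0,0,1],[0,0,0,0,0,0,1],[0,0,0,0,0,0,1],[0,0,0,0,0,0,1],[0,0,0,0,0,0,1],[0,0,0,0,0,0,1],[0,0,0,0,0,0,1]]'; python3 st.py
python3 - <<'E'
from h import *
n="side"
p,d=bot.camera(n); cv2.imwrite("pics/side9.png",p)
cv2.imwrite("pics/side9c.png",cv2.resize(p[165:240,185:285],None,fx=8,fy=8,interpolation=cv2.INTER_CUBIC))
p,d=bot.camera("top"); cv2.imwrite("pics/top9.png",p)
E
```

```text
clock: 24.6
eef_pos: [0.6552, 0.1122, 0.1735]
tool_rot: [0.705, 0.688, -0.121, -0.124]
ft_force: [-3.0, -2.2, -8.3]
grip_width: 0.0086
[0.65519026 0.11221862 0.17352957] 0.008568517554443293 [-3.04071951 -2.17706289 -8.34954616] [-0.34179315  0.00796388 -0.93974146] [0.1436835  0.9880325  1.07508651 2.00229745 0.05685367 0.15860597]
43.799369920588234 0.08960297139864096
```

View pics/side9c.png

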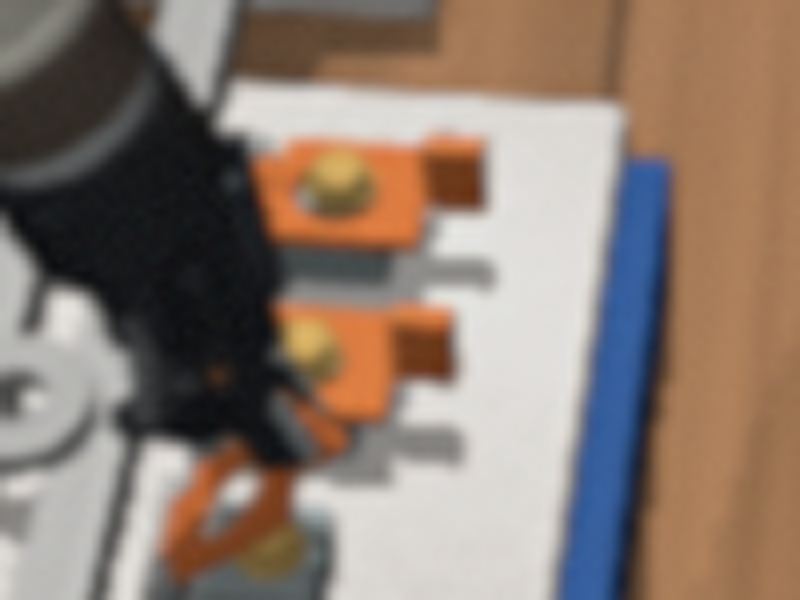

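View pics/top9.png

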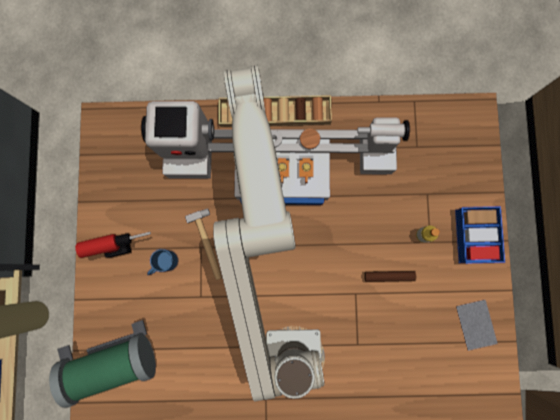

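View pics/side9.png

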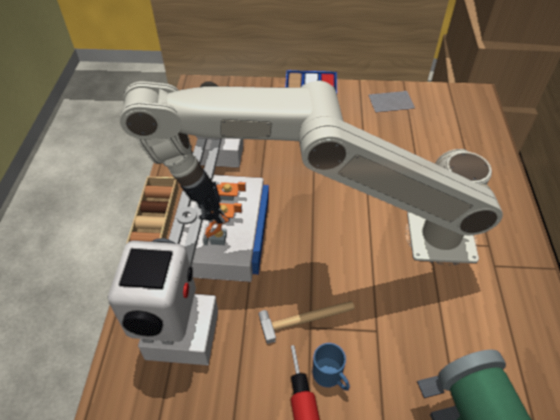

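The side view shows the left cap held steeply open by the fingers, with its ring at about crop (230,500) and its tab between the pads at about (310,430). The other two caps are flat and the drawer is home. I hold still once more to check that it's steady.

```bash
python3 -m inch '[[0,0,0,0,0,0,1],[0,0,0,0,0,0,1],[0,0,0,0,0,0,1],[0,0,0,0,0,0,1],[0,0,0,0,0,0,1],[0,0,0,0,0,0,1],[0,0,0,0,0,0,1],[0,0,0,0,0,0,1]]'; python3 st.py; python3 -c "
from workcell import bot
print(bot.get_obs()['joint_vel']); print(bot.job_done())"
```

```text
clock: 25.5
eef_pos: [0.6553, 0.1123, 0.1736]
tool_rot: [0.705, 0.688, -0.121, -0.124]
ft_force: [0.1, -3.0, -13.6]
grip_width: 0.0096
[0.6552617  0.11227446 0.17363426] 0.009649344486078234 [  0.07483887  -3.03075488 -13.58185347] [-0.34154792  0.00808688 -0.93982957] [0.14370795 0.98798182 1.07534421 2.0023293  0.05694868 0.15864461]
43.870891191953305 0.08966001076989746
[ 1.51098605e-05 -2.72896106e-04 -7.66194164e-04  5.61046132e-05
  1.25308229e-03 -1.13731968e-03]
the job is handed in; nothing more can be done
None
```

I pushed the drawer home, found that the left bolt was the loose one, and handed the job in at about 25.5 s with its cap held open about 44°. No verdict was reported.

- **Drawer:** it passed the detent and stopped hard against about 14 N. The later camera views still show it home.
- **Bolts:** the middle bolt stayed put under about 15 N. The left one sank about 6 mm to its stop at z ≈ 0.124 m. I did not tap the right bolt.
- **Cap:** I regripped the left tab with the tool tilted and swung it up. The angle of 43.9° (0.77 rad) is worked out from the grip point; I could not read the cap joint itself. The pose did not change over the last 0.8 s, and the fingers stayed stopped on the 10 mm tab at 9–10 mm.
- **Other things:** the last pictures show the other two caps flat and no bystander visibly moved.

**Checks that disagreed:**
- The two cameras differed by about 7 mm in y on the bolts. I settled that with a closer look at the tab, and the grip came out 1–2 mm off-centre.
- Regripping with the tool tilted left about 12 N of sideways force, which I eased off before lifting.
- At the end the downward force at the wrist was still growing, from 8 to 14 N, although the arm was still. I did not find out why; it is well under the limits.

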